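# Lift the stray round wash tablet with the tongs and hold it over its own tub

### The job

Pick up the laundry tongs from the worktop by their two black grips, squeeze them shut on the loose round wash tablet (tongs only: the robot itself must not touch the tablet) and bring it over the tub that its shape belongs to, the round one. Finish while still holding: the robot grips the tongs, the tongs hold the tablet still above the middle of the round tub, a few centimetres clear of its rim, and nothing is put down or let go. Leave the square tablet and the other small things on the worktop where they are.

Things in the scene. Friction and masses are not known exactly. Their poses are not given: they have to be found in the camera images.
- tongs: Spring tongs, steel with black grips, lying on their side, closing horizontally; 205 mm long, 24 mm tall, 95 g. Origin: on the underside midway between the grips, about the centre of mass. +x runs along them to the jaws, z up, y across (the way they close). Pivot hub (25 mm wide) at x = -85 mm, jaw tips at x = 107 mm. The -y arm is part of this body, the +y arm is hinged on it.
- tongs_grips (a point): Midway between the black grips, 12 mm above the underside. Grips: x = -29 to 29 mm; 62 mm wide over the outside at rest, 50 mm with the jaws on a 30 mm thing. Squeeze across y, fingers down, one outside each grip. Up to about 8 N the spring keeps the tongs fully open (6 N carries them open); about 11 N brings the jaws to 30 mm; half of any more presses the thing (20 to 25 N holds it well).
- tongs_arm (a joint): Hinge of the tongs' +y arm: 0 = fully open (rest, a spring pushes it there), grows as they close, 0.22 rad = fully shut (16 mm between the jaws); at 0.14 rad the jaws are parallel and 30 mm apart.
- tongs_jaws (a point): Midway between the open jaw pads, 87 mm along the tongs' +x from their origin, 12 mm above the underside. The flat pads run from x = 67 to 107 mm and from 1 to 23 mm above the underside; at rest 54 mm free between them, about 70 mm over the outside.
- round_tablet: Loose round wash tablet, pale grey-blue puck 30 mm in diameter, 22 mm tall, about 30 g, lying flat on the worktop. Origin: centre of its underside.
- square_tablet: Loose square wash tablet of the same colour, 32 x 32 x 22 mm, lying flat on the worktop: not the one wanted. Origin: centre of its underside.
- round_tub: White round open tub, fixed to the worktop, 84 mm in diameter, 35 mm tall, with three round tablets fixed inside. Origin: centre of its underside.
- round_tub_mouth (a point): Centre of the round tub's mouth, at rim height (35 mm above the worktop).
- square_tub: White square open tub, fixed to the worktop, 84 x 84 x 35 mm, with three square tablets fixed inside. Origin: centre of its underside.
- soap_bar: Green bar of soap, loose, 52 x 77 x 26 mm. Origin: centre of its underside. Leave alone.
- thread_spool: Upright reel of blue thread, loose, 28 x 41 x 42 mm. Leave alone.
- tape_measure: Round red tape measure, loose, 54 x 61 x 18 mm. Leave alone.
- nail_brush: Orange nail brush, loose, 30 x 85 x 23 mm, between the tongs and the tubs. Leave alone.
- peg: Wooden clothes peg, loose, 15 x 72 x 12 mm, between the two tubs. Leave alone.
There are look-alikes about, which are no part of the job. Leave any green or purple look-alike of the round_tablet alone.

How it is judged:
On the way, in this order (a step that is already met when the one before it is completed fails the run):
1. the tongs are gripped and lifted at least 20 mm off the worktop, the tablet still lying there (contact force between tongs and the fingers above 1 N and height (world z) of tongs above 0.02 m and height (world z) of round_tablet below 0.01 m), for 0.1 s.
2. the tongs hold the round tablet at least 20 mm above the worktop (contact force between tongs and the fingers above 1 N and contact force between the arm and round_tablet below 0.1 N and height (world z) of round_tablet above 0.02 m and contact force between tongs and round_tablet above 0.1 N), for 0.2 s.
At the end, for the whole second after the job is handed in: Fingers grip the tongs (over 1 N); closed jaws (0.09 to 0.19 rad) alone hold the round tablet, still, within 35 mm of the round tub's centre and 20 mm or more above its rim; tongs off the tub; square tablet and other small things within 30 mm of their places (contact force between tongs and the fingers above 1 N and contact force between each of the arm, round_tub and round_tablet below 0.1 N and contact force between tongs and round_tablet above 0.1 N and horizontal distance between round_tablet and round_tub_mouth below 0.035 m and z of round_tablet in the frame of round_tub_mouth above 0.02 m and value of joint tongs_arm between 0.09 and 0.19 rad and contact force between tongs and round_tub below 0.1 N and linear speed of round_tablet below 0.02 m/s and distance of each of square_tablet, soap_bar, thread_spool, tape_measure, nail_brush, peg from where it was at the start of the episode below 0.03 m); the arm keeps its last pose, push and grip.
It fails at once if the robot itself touches the round tablet (contact force between the arm and round_tablet above 0.5 N).
It fails at once if the square tablet or another small thing is moved more than 30 mm (distance of any of square_tablet, soap_bar, thread_spool, tape_measure, nail_brush, peg from where it was at the start of the episode above 0.03 m).
It also fails if it takes over 43 s, if anything falls off the work surface, if the arm or the gripper's body presses on something with over 40 N, if the wrist force passes 120 N, or if a joint passes its speed limit or range.

### The arm

A 7-joint arm with a two-finger parallel gripper is mounted at the origin on a cart in front of the work surface, level with it; the furniture and walls round the work are solid. World frame = base frame: x ahead of the robot, y to its left, z up, the work surface at z = 0. Lengths are in m, angles in rad, forces in N, time in s.
With the tool pointing down it reaches from about 0.4 to 0.875 m from the base axis. Payload 6.5 kg.
Tool frame: the origin (TCP) lies midway between the tips of the shut fingers; the grasp point (between the pads) lies arm.grasp_offset behind it (arm.grasp_offset is the distance from the TCP to the grasp point, in m); z points along the fingers, y is the line along which they close (so a half turn about z gives the same grasp; the last joint's range is limited). The gripper opens to 88 mm and grips with 3 to 60 N. Pads are 18 mm wide; open, the fingers measure 123 mm over their backs; the gripper's body (75 mm by 187 mm) begins 45 mm behind the grasp point.
Start: joints at [-1.193, 0.536, -0.004, 1.538, 0.003, 1.067, -0.071], TCP at [0.279, 0.587, 0.239] pointing down, gripper open.
Joint ranges: [-2.7, 2.7], [-0.37, 2.16], [-1.27, 1.26], [0.24, 2.4], [-1.31, 4.45], [0.19, 1.91], [-2.76, 2.76]. Speed limits (rad/s): [2.39, 2.39, 3.14, 3.14, 3.14, 3.14, 3.14].

### API

Orientations are given as a unit quaternion [w, x, y, z].
In Python, from rig import arm gives the robot as it stands.
- The arm moves only by the shell command python3 -m inch 'ROWS' [OPENING] [FORCE]. ROWS is JSON, a list of rows, each an object with "xyz": the shift along the world's x, y, z in mm, a list of three; "rotation": the turn, a rotation vector about the world's x, y, z in degrees, a list of three. A call has 1 to 12 rows; each row shifts and turns the commanded pose from where the row before left it; what a row does not reach is not made up. A row lasts 1/12 s, in which the tool goes at most 41.7 mm and 7.16 degrees, less where a joint would pass 70% of its speed; a pose out of reach is approached as far as the arm can. A call is refused whole if a number of a shift passes 41.7 or a number of a turn 7.16, either way. A call with a gripper value outside its range is refused whole. OPENING is the opening, from 0 (shut) to 1 (fully open), set as the call begins (- or left out, the last holds). The fingers move at their own pace and stop on an object; FORCE is the grip in N (left out, the last holds). Time passes only in rows, so rows that do not move let the fingers close. It gives the time, the measured TCP pose, the force, the opening and the grip force at its end, in the units of the state.
- arm.get_obs(): the state, without advancing time (a new reading comes with each control period).
- arm.capture(name): name is "scene" or "side" or "wrist"; returns a dict with "pixels" (480x640x3 uint8, red, green, blue), "z_map" (480x640 float32, m along the optical axis (not along the pixel's ray), 0 where there is no reading), "fx", "fy", "cx", "cy" (pixels), "R" (3x3) and "t" (3): a world point X has camera coordinates R X + t. Camera axes: x right, y down, z forward; pixel columns grow to the right and rows downward; lengths in m; the calibration is good to about 2 mm. A picture is of the moment at which its call begins.
- arm.hand_in(): hands the job in; it is judged then, once.
The state is a dict: "t": time; "joints": joint angles; "qd": joint speeds; "tau": joint torques, N m; "ee_pos": TCP position; "eef_rot": TCP orientation; "force": force on the tool from outside, world axes, zero at the start; "wrist_torque": the same for the moment, N m; "finger_gap": finger opening in m; "gripper_force": force on a finger pad.
Only numpy, scipy, OpenCV 4.12 (cv2) and the standard library are available. Lean on these libraries where they do the work, as an engineer would, in place of code of your own. Each camera call takes 0.05 s, during which the arm holds its last target. There are 200 camera calls.

## Working session

There is one attempt and no reset: what is moved stays moved. The work goes in short steps, Python scripts to look and compute and a shell command to move; the robot and the scene stay as the last step left them, time stands still between calls to the robot, and variables do not carry over. Pictures are saved under pics/ and viewed, at most 10 in all, crops included, and the job is handed in when it is done.

```bash
ls; mkdir -p pics; python3 - <<'E'
from rig import arm
import cv2,numpy as np
o=arm.get_obs(); print(o, arm.grasp_offset)
for n in ["scene","side"]:
    c=arm.capture(n); cv2.imwrite(f"pics/{n}0.png",c["pixels"][:,:,::-1]); np.savez(f"{n}0.npz",**c)
    print(n,c["fx"],c["cx"],c["cy"],-c["R"].T@c["t"])
E
```

```text
pics
{'t': 0.0, 'joints': array([-1.19320991,  0.53718876, -0.00440962,  1.53887441,  0.00259126,
        1.0672991 , -0.07121468]), 'qd': array([ 5.96642415e-04, -1.43514656e-03,  1.13511424e-03, -8.07452688e-04,
       -8.75111747e-05, -1.25222485e-04,  1.09989983e-03]), 'tau': array([-4.63830238e-04, -5.70976353e+01,  9.90535654e-01, -2.51599360e+01,
       -5.62739256e-02,  1.78152113e-02,  1.54662062e-04]), 'ee_pos': array([0.2788478 , 0.58645926, 0.23782421]), 'eef_rot': array([-1.26955083e-04,  2.20063010e-01,  9.75485261e-01, -8.72801572e-04]), 'force': array([-0.95746994, -0.39904111, -0.10221327]), 'wrist_torque': array([-0.04616015,  0.00254772, -0.01201817]), 'gripper_force': 0.0, 'finger_gap': 0.08788530408384625} 0.0187
scene 500.11382508609586 317.27573985821937 246.21706667558936 [-0.26080539 -0.70054814  0.70896548]
side 444.6018301891036 317.28426989939163 244.7052100787013 [ 0.30266595 -1.05064441  0.52533397]
```

View pics/scene0.png

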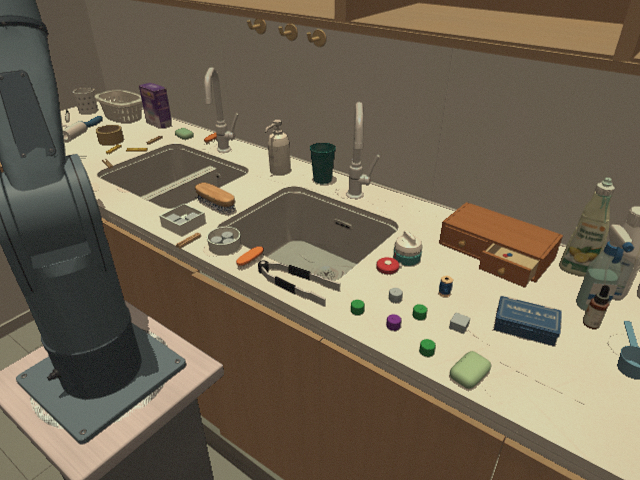

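View pics/side0.png

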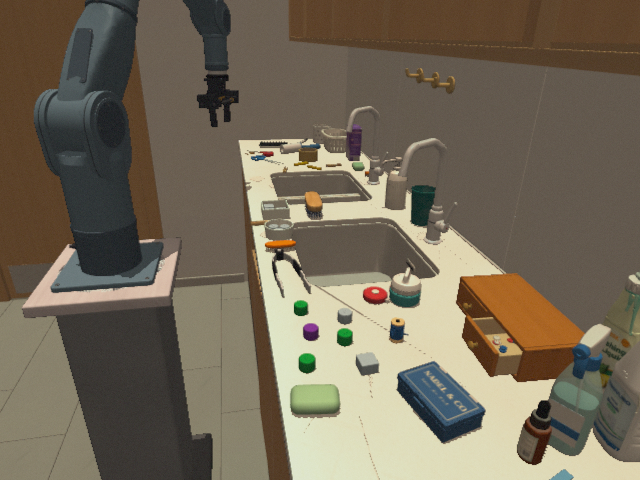

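The scene view shows the tongs with hub at (264,268) and jaws towards (330,295). The round tablet is at (396,295), the square tablet at (459,322) and the round tub at (224,240). Look-alikes are at (357,307), (419,311), (427,347) and (394,322). In the side view the round tablet is at (345,315) and the tongs span (280,250) to (295,290).

```bash
cat > h.py <<'E'
import numpy as np,cv2
def cloud(c):
    v,u=np.mgrid[:480,:640]; z=c["z_map"]
    P=np.stack([(u-c["cx"])/c["fx"]*z,(v-c["cy"])/c["fy"]*z,z],-1)
    W=(P-c["t"])@c["R"]; W[z<=0]=np.nan; return W
def ray(c,u,v,h):
    C=-c["R"].T@c["t"]; d=c["R"].T@np.array([(u-c["cx"])/c["fx"],(v-c["cy"])/c["fy"],1]); return C+d*(h-C[2])/d[2]
def top(c,x0,x1,y0,y1,s=1000):  # ortho image: right = -y, up = +x
    W=cloud(c); im=np.full((int((x1-x0)*s),int((y1-y0)*s),3),128,np.uint8)
    m=(W[...,0]>x0)&(W[...,0]<x1)&(W[...,1]>y0)&(W[...,1]<y1)&(W[...,2]>-.02)&(W[...,2]<.08)
    p=W[m]; im[np.clip(((x1-p[:,0])*s).astype(int),0,im.shape[0]-1),np.clip(((y1-p[:,1])*s).astype(int),0,im.shape[1]-1)]=c["pixels"][m][:,::-1]
    return im
E
python3 - <<'E'
from h import *
for n,pts in dict(scene=dict(rt=(396,293,.022),sq=(459,319,.022),tubr=(224,235,.035),hub=(264,268,.02),j1=(337,288,.02),j2=(324,301,.02),g1=(299,271,.02),g2=(285,284,.02)),side=dict(rt=(345,312,.022),sq=(367,359,.022),tubr=(279,226,.035))).items():
    c=dict(np.load(n+"0.npz")); W=cloud(c)
    for k,(u,v,h) in pts.items(): print(n,k,ray(c,u,v,h).round(3),W[v,u].round(3))
a=[top(dict(np.load(n+"0.npz")),.3,.7,-.5,.35,900) for n in("scene","side")]
b=np.vstack([cv2.medianBlur(cv2.morphologyEx(x,cv2.MORPH_CLOSE,np.ones((1,1))),3) for x in a]);print(b.shape)
cv2.imwrite("pics/top.png",cv2.resize(b,(640,600)))
E
```

```text
scene rt [ 0.507 -0.324  0.022] [ 0.507 -0.324  0.023]
scene sq [ 0.512 -0.467  0.022] [ 0.512 -0.467  0.023]
scene tubr [0.432 0.125 0.035] [0.44  0.135 0.027]
scene hub [ 0.404 -0.034  0.02 ] [ 0.406 -0.032  0.018]
scene j1 [ 0.446 -0.211  0.02 ] [ 0.456 -0.205  0.011]
scene j2 [ 0.394 -0.215  0.02 ] [ 0.397 -0.213  0.017]
scene g1 [ 0.444 -0.106  0.02 ] [ 0.446 -0.104  0.018]
scene g2 [ 0.388 -0.111  0.02 ] [ 0.388 -0.112  0.02 ]
side rt [ 0.511 -0.322  0.022] [ 0.511 -0.323  0.022]
side sq [ 0.513 -0.469  0.022] [ 0.512 -0.469  0.022]
side tubr [0.428 0.113 0.035] [0.433 0.158 0.016]
(718, 765, 3)
```

View pics/top.png

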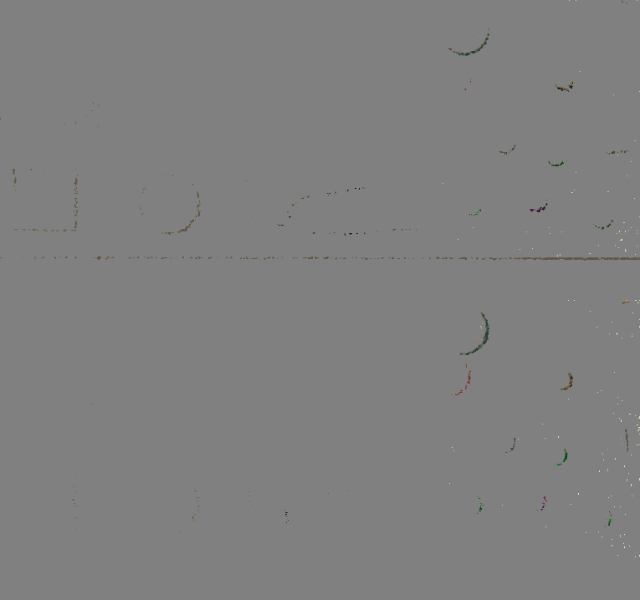

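The top-down map shows only edges, because the blur removed sparse points. It still confirms the layout: tub at left, tongs in the middle, tablets at right. I'll measure by numbers from here.

```bash
python3 - <<'E'
from h import *
def fitc(p):
    A=np.c_[2*p,np.ones(len(p))]; s=np.linalg.lstsq(A,(p**2).sum(1),rcond=None)[0]; return s[:2],np.sqrt(s[2]+s[:2]@s[:2])
for n in("scene","side"):
    c=dict(np.load(n+"0.npz")); W=cloud(c); px=c["pixels"]; hsv=cv2.cvtColor(px,cv2.COLOR_RGB2HSV)
    X,Y,Z=W[...,0],W[...,1],W[...,2]
    def box(x0,x1,y0,y1,z0,z1): return (X>x0)&(X<x1)&(Y>y0)&(Y<y1)&(Z>z0)&(Z<z1)
    m=box(.38,.49,.05,.2,.032,.038); p=W[m][:,:2]; print(n,"rim",m.sum(),fitc(p),p.min(0),p.max(0))
    for k,b in dict(rt=(.48,.54,-.36,-.29),sq=(.48,.55,-.51,-.43)).items():
        m=box(*b,.0195,.03); q=W[m][:,:2]; print(k,m.sum(),q.mean(0),q.min(0),q.max(0),hsv[m].mean(0))
    m=box(.36,.49,-.25,.0,.018,.03)
    d=m&(hsv[...,2]<70); p=W[d]; r=W[m&~d]
    for nm,q in(("dark",p),("steel",r)):
        print(nm,len(q))
        for y in np.arange(-.24,0,.02):
            s=q[(q[:,1]>=y)&(q[:,1]<y+.02)]
            for lab,t in(("lo",s[s[:,0]<.415]),("hi",s[s[:,0]>=.415])):
                if len(t)>2: print(round(y,2),lab,len(t),np.r_[t[:,:2].mean(0),t[:,0].min(),t[:,0].max(),t[:,1].min(),t[:,1].max(),t[:,2].max()].round(4))
E
```

```text
scene rim 135 (array([0.42870003, 0.12437962]), np.float64(0.04011788385853036)) [0.38635753 0.08183553] [0.47092215 0.16760255]
rt 103 [ 0.50934895 -0.32221725] [ 0.49398062 -0.33589688] [ 0.52593812 -0.30763202] [ 30.46601942  31.14563107 151.21359223]
sq 183 [ 0.51106738 -0.4695594 ] [ 0.4949592  -0.48564897] [ 0.52919745 -0.4527401 ] [ 30.4863388   30.69398907 158.04918033]
dark 218
-0.14 lo 21 [ 0.3901 -0.1292  0.3875  0.3931 -0.1377 -0.1216  0.0275]
-0.14 hi 14 [ 0.4489 -0.1258  0.4452  0.4515 -0.1316 -0.1205  0.0263]
-0.12 lo 23 [ 0.389  -0.1117  0.3865  0.3927 -0.1197 -0.103   0.0299]
-0.12 hi 28 [ 0.4466 -0.1101  0.4428  0.4516 -0.1195 -0.1004  0.026 ]
-0.1 lo 27 [ 0.3895 -0.0904  0.3862  0.393  -0.0999 -0.0809  0.0251]
-0.1 hi 27 [ 0.4432 -0.0895  0.4381  0.4474 -0.0997 -0.0802  0.0262]
-0.08 lo 3 [ 0.3903 -0.0718  0.3893  0.3917 -0.0788 -0.0657  0.0222]
-0.08 hi 6 [ 0.4419 -0.0772  0.4395  0.4449 -0.0783 -0.0749  0.0253]
-0.06 hi 8 [ 0.4348 -0.0491  0.4292  0.4398 -0.0578 -0.0424  0.0206]
-0.04 lo 32 [ 0.4065 -0.0285  0.3992  0.4149 -0.0371 -0.0208  0.0272]
-0.04 hi 12 [ 0
[... 3435 characters left out ...]
9  0.0259]
-0.1 lo 6 [ 0.3927 -0.0874  0.3905  0.3945 -0.0974 -0.0804  0.0249]
-0.1 hi 4 [ 0.447  -0.0918  0.4443  0.4495 -0.1    -0.0854  0.0254]
-0.08 lo 5 [ 0.3905 -0.0658  0.3893  0.3921 -0.0716 -0.062   0.0236]
-0.08 hi 8 [ 0.441  -0.0691  0.4376  0.4455 -0.0767 -0.0623  0.0237]
-0.06 lo 8 [ 0.3948 -0.0487  0.3909  0.3996 -0.0574 -0.042   0.0244]
-0.06 hi 12 [ 0.435  -0.0474  0.4278  0.4412 -0.0544 -0.0406  0.0241]
-0.04 lo 10 [ 0.4075 -0.0282  0.3975  0.4145 -0.0384 -0.0221  0.0264]
-0.04 hi 8 [ 0.4253 -0.0321  0.422   0.4306 -0.0387 -0.0209  0.0264]
-0.02 lo 5 [ 0.4109 -0.0145  0.4079  0.4134 -0.0192 -0.0093  0.0264]
-0.02 hi 3 [ 0.4163 -0.016   0.4151  0.4178 -0.0183 -0.0121  0.0257]
```

```bash
python3 -m inch '[{"xyz":[20,-28,0],"rotation":[0,0,-5]},{"xyz":[22,-30,0],"rotation":[0,0,-5]},{"xyz":[22,-30,0],"rotation":[0,0,-5]},{"xyz":[22,-30,0],"rotation":[0,0,-5]},{"xyz":[22,-30,0],"rotation":[0,0,-5]},{"xyz":[22,-32,0],"rotation":[0,0,-5]},{"xyz":[2,-38,0],"rotation":[0,0,-5]},{"xyz":[2,-38,0],"rotation":[0,0,-5]},{"xyz":[2,-38,0],"rotation":[0,0,-5]},{"xyz":[2,-38,0],"rotation":[0,0,-5]},{"xyz":[2,-38,0],"rotation":[0,0,-5]},{"xyz":[0,-38,0],"rotation":[0,0,-5]}]' 1 6
```

```text
t: 1.1
ee_pos: [0.4189, 0.1771, 0.2386]
eef_rot: [-0.0, 0.68, 0.733, -0.0]
force: [1.6, -1.4, 0.0]
finger_gap: 0.0881
gripper_force: 0.0
```

```bash
python3 -m inch '[{"xyz":[0,-35,-5]},{"xyz":[0,-40,-20]},{"xyz":[0,-40,-20]},{"xyz":[0,-40,-20]},{"xyz":[0,-40,-20]},{"xyz":[0,-38,-15]},{"xyz":[0,-30,-10]},{"xyz":[0,-16,0]},{"xyz":[0,0,0]},{"xyz":[0,0,0]}]'
python3 - <<'E'
from rig import arm
from h import *
c=arm.capture("wrist"); np.savez("w1.npz",**c); cv2.imwrite("pics/w1.png",c["pixels"][:,:,::-1])
print(arm.get_obs()["ee_pos"],arm.get_obs()["eef_rot"])
E
```

```text
[0.41868843 0.16900732 0.23836101] [ 6.67955373e-04  6.84938594e-01  7.28597820e-01 -1.97296238e-03]$[0]: bad value
```

View pics/w1.png

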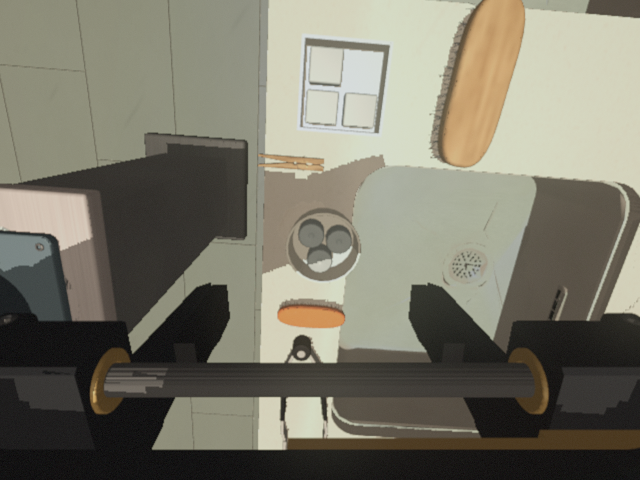

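The rotation field turns out to be required. The wrist view shows the round tub at (324,243), the nail brush at (310,315), and the tongs' hub at (302,348).

```bash
python3 -m inch '[{"xyz":[0,-35,-5],"rotation":[0,0,0]},{"xyz":[0,-40,-20],"rotation":[0,0,0]},{"xyz":[0,-40,-20],"rotation":[0,0,0]},{"xyz":[0,-40,-20],"rotation":[0,0,0]},{"xyz":[0,-40,-20],"rotation":[0,0,0]},{"xyz":[0,-38,-15],"rotation":[0,0,0]},{"xyz":[0,-30,-15],"rotation":[0,0,0]},{"xyz":[0,-16,-15],"rotation":[0,0,0]},{"xyz":[0,0,0],"rotation":[0,0,0]},{"xyz":[0,0,0],"rotation":[0,0,0]}]'
python3 - <<'E'
from rig import arm
from h import *
c=arm.capture("wrist"); np.savez("w1.npz",**c); cv2.imwrite("pics/w2.png",c["pixels"][:,:,::-1])
print(arm.get_obs()["ee_pos"],arm.get_obs()["eef_rot"])
E
```

```text
t: 1.98
ee_pos: [0.4184, -0.0893, 0.1137]
eef_rot: [-0.001, 0.679, 0.734, -0.001]
force: [0.7, 1.0, 0.4]
finger_gap: 0.088
gripper_force: 0.0
[ 0.41906076 -0.0883336   0.11423341] [-4.08008999e-04  6.78244893e-01  7.34835825e-01 -9.69317097e-05]
```

View pics/w2.png

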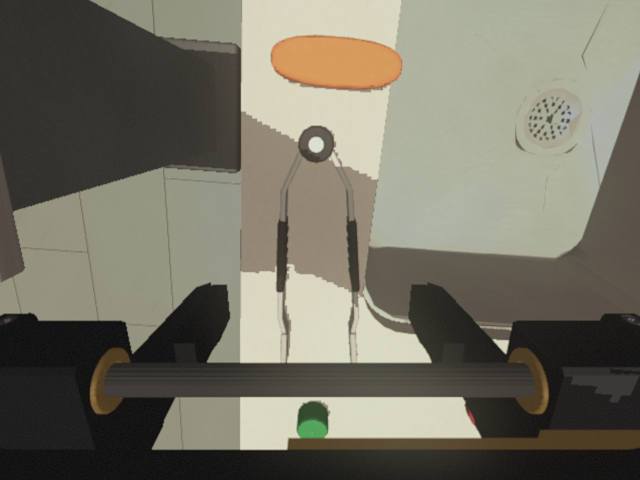

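The wrist view shows the hub at (316,144) and the black grips at about (282,255) and (352,255). I'll refine the tongs' position with this camera.

```bash
python3 - <<'E'
from h import *
c=dict(np.load("w1.npz")); g=cv2.cvtColor(c["pixels"],cv2.COLOR_RGB2GRAY)
hub=ray(c,316,144,.024); print("hub",hub)
m=((g<60)&(np.mgrid[:480,:640][0]>215)&(np.mgrid[:480,:640][0]<292)&(np.mgrid[:480,:640][1]>270)&(np.mgrid[:480,:640][1]<365)).astype(np.uint8)
n,l,s,ce=cv2.connectedComponentsWithStats(m)
for i in range(1,n):
    if s[i,4]>60: print(s[i],ray(c,*ce[i],.024),ray(c,s[i,0]+s[i,2]/2,s[i,1],.024)[1],ray(c,s[i,0]+s[i,2]/2,s[i,1]+s[i,3],.024)[1])
E
```

```text
hub [ 0.41169162 -0.02061319  0.024     ]
[278 219  10  59 450] [ 0.39204785 -0.0956677   0.024     ] -0.07466107199558948 -0.12153971006823099
[347 221  11  62 451] [ 0.44432462 -0.09351241  0.024     ] -0.07223176469298702 -0.12156776779014877
```

```bash
python3 -m inch '[{"xyz":[0,-9,-10],"rotation":[0,0,0]},{"xyz":[0,-9,-15],"rotation":[0,0,0]},{"xyz":[0,0,-20],"rotation":[0,0,0]},{"xyz":[0,0,-20],"rotation":[0,0,0]},{"xyz":[0,0,-20],"rotation":[0,0,0]},{"xyz":[0,0,-15],"rotation":[0,0,0]},{"xyz":[0,0,-8],"rotation":[0,0,0]},{"xyz":[0,0,0],"rotation":[0,0,0]},{"xyz":[0,0,0],"rotation":[0,0,0]}]'
```

```text
t: 2.78
ee_pos: [0.4197, -0.1061, 0.0067]
eef_rot: [0.0, 0.678, 0.735, 0.0]
force: [-0.6, -0.5, -0.4]
finger_gap: 0.0884
gripper_force: 0.0
```

```bash
python3 -m inch '[{"xyz":[0,0,-2],"rotation":[0,0,0]},{"xyz":[0,0,0],"rotation":[0,0,0]},{"xyz":[0,0,0],"rotation":[0,0,0]},{"xyz":[0,0,0],"rotation":[0,0,0]},{"xyz":[0,0,0],"rotation":[0,0,0]},{"xyz":[0,0,0],"rotation":[0,0,0]},{"xyz":[0,0,0],"rotation":[0,0,0]},{"xyz":[0,0,0],"rotation":[0,0,0]}]' 0 6
```

```text
t: 3.45
ee_pos: [0.4193, -0.107, 0.0046]
eef_rot: [0.0, 0.678, 0.735, 0.0]
force: [-0.4, 1.3, 7.3]
finger_gap: 0.0632
gripper_force: 6.0
```

Gripped at 63 mm and 6 N, so the tongs are open. I'll lift and check.

```bash
python3 -m inch '[{"xyz":[0,0,5],"rotation":[0,0,0]},{"xyz":[0,0,10],"rotation":[0,0,0]},{"xyz":[0,0,12],"rotation":[0,0,0]},{"xyz":[0,0,12],"rotation":[0,0,0]},{"xyz":[0,0,12],"rotation":[0,0,0]},{"xyz":[0,0,12],"rotation":[0,0,0]},{"xyz":[0,0,7],"rotation":[0,0,0]},{"xyz":[0,0,0],"rotation":[0,0,0]},{"xyz":[0,0,0],"rotation":[0,0,0]},{"xyz":[0,0,0],"rotation":[0,0,0]}]'
python3 - <<'E'
from rig import arm
from h import *
for n in("scene","side"):
    c=arm.capture(n); np.savez(n+"1.npz",**c)
    if n=="scene": cv2.imwrite("pics/s1.png",cv2.resize(c["pixels"][180:380,200:480,::-1],None,fx=2.8,fy=2.8))
    W=cloud(c)
    X,Y,Z=W[...,0],W[...,1],W[...,2]
    m=(X>.36)&(X<.49)&(Y>-.26)&(Y<.01)&(Z>.04)&(Z<.1); q=W[m]
    for y in np.arange(-.26,0,.02):
        s=q[(q[:,1]>=y)&(q[:,1]<y+.02)]
        for t in(s[s[:,0]<.42],s[s[:,0]>=.42]):
            if len(t)>4: print(n,round(y,2),len(t),t[:,:2].mean(0).round(4),t[:,1].min().round(4),np.percentile(t[:,2],[5,95]).round(4))
print(arm.get_obs()["ee_pos"])
E
```

```text
t: 4.28
ee_pos: [0.4188, -0.1069, 0.0739]
eef_rot: [-0.0, 0.678, 0.735, -0.0]
force: [0.4, 0.4, -0.8]
finger_gap: 0.063
gripper_force: 6.0
scene -0.22 62 [ 0.3969 -0.208 ] -0.216 [0.0733 0.0931]
scene -0.22 42 [ 0.4578 -0.2048] -0.2104 [0.0733 0.0936]
scene -0.2 74 [ 0.3962 -0.1902] -0.1998 [0.0735 0.0941]
scene -0.2 79 [ 0.4554 -0.1897] -0.2 [0.0739 0.0934]
scene -0.18 70 [ 0.3948 -0.1698] -0.18 [0.0733 0.092 ]
scene -0.18 58 [ 0.4532 -0.1709] -0.1795 [0.0733 0.0931]
scene -0.16 57 [ 0.3918 -0.1499] -0.1598 [0.0749 0.0916]
scene -0.16 61 [ 0.4532 -0.1503] -0.1597 [0.0749 0.0913]
scene -0.14 97 [ 0.3878 -0.1282] -0.1399 [0.0736 0.0958]
scene -0.14 73 [ 0.45   -0.1293] -0.1397 [0.0729 0.0934]
scene -0.12 70 [ 0.3787 -0.1131] -0.1199 [0.0767 0.0987]
scene -0.12 114 [ 0.4496 -0.1101] -0.1198 [0.0741 0.0987]
scene -0.1 17 [ 0.389  -0.0833] -0.086 [0.0712 0.0887]
scene -0.1 53 [ 0.4437 -0.0925] -0.1 [0.0721 0.0946]
scene -0.08 32 [ 0.3904 -0.0688] -0.0784 [0.0746 0.0866]
scene -0.06 19 [ 0.3915 -0.0518] -0.0599 [0.0746 0.0862]
scene -0.04 8 [ 0.3995 -0.0295] -0.0382 [0.0708 0.0789]
side -
[... 444 characters left out ...]
 -0.14 43 [ 0.3864 -0.1278] -0.1393 [0.0739 0.0966]
side -0.14 37 [ 0.4495 -0.129 ] -0.1397 [0.0745 0.0946]
side -0.12 60 [ 0.3834 -0.116 ] -0.1198 [0.0761 0.0986]
side -0.12 76 [ 0.4547 -0.1114] -0.1189 [0.0776 0.099 ]
side -0.1 7 [ 0.3924 -0.0927] -0.0989 [0.0917 0.0957]
side -0.1 28 [ 0.4436 -0.0902] -0.0998 [0.0732 0.0949]
side -0.08 22 [ 0.4401 -0.0702] -0.0797 [0.0767 0.0927]
side -0.06 8 [ 0.3974 -0.0438] -0.0506 [0.0762 0.0902]
side -0.06 31 [ 0.4344 -0.0481] -0.0587 [0.0742 0.0912]
side -0.04 85 [ 0.4097 -0.0305] -0.0394 [0.0721 0.0943]
side -0.04 36 [ 0.4248 -0.0318] -0.0395 [0.0748 0.0931]
side -0.02 9 [ 0.41   -0.0157] -0.0185 [0.0925 0.0957]
[ 0.41862432 -0.10697295  0.07368951]
```

View pics/s1.png

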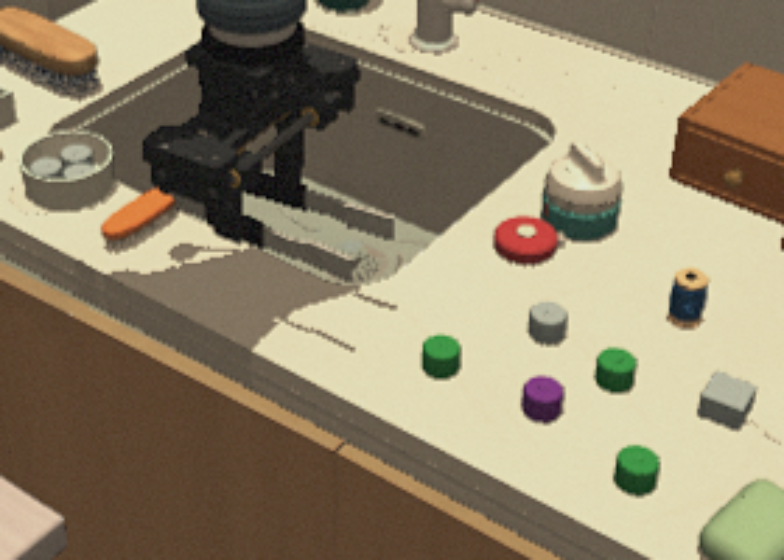

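The tongs are lifted level. Jaws end near (0.426,-0.215), and the underside sits about 4 mm below TCP. The round tablet is still lying at crop (548,322). I'll shift by about (+83,-127) mm.

```bash
python3 -m inch '[{"xyz":[6,-10,0],"rotation":[0,0,0]},{"xyz":[13,-20,0],"rotation":[0,0,0]},{"xyz":[15,-22,0],"rotation":[0,0,0]},{"xyz":[15,-22,0],"rotation":[0,0,0]},{"xyz":[15,-22,0],"rotation":[0,0,0]},{"xyz":[13,-20,0],"rotation":[0,0,0]},{"xyz":[6,-11,0],"rotation":[0,0,0]},{"xyz":[0,0,0],"rotation":[0,0,0]},{"xyz":[0,0,0],"rotation":[0,0,0]},{"xyz":[0,0,0],"rotation":[0,0,0]}]'
python3 - <<'E'
from rig import arm
from h import *
for n in("scene","side"):
    c=arm.capture(n); W=cloud(c); X,Y,Z=W[...,0],W[...,1],W[...,2]
    q=W[(X>.44)&(X<.58)&(Y>-.36)&(Y<-.29)&(Z>.06)&(Z<.1)]
    for t in(q[q[:,0]<.51],q[q[:,0]>=.51]): print(n,len(t),t.mean(0).round(4),t.min(0),t.max(0))
    t=W[(X>.48)&(X<.54)&(Y>-.36)&(Y<-.29)&(Z>.0195)&(Z<.03)]; print("tab",len(t),t.mean(0))
E
```

```text
t: 5.22
ee_pos: [0.5012, -0.2332, 0.0736]
eef_rot: [-0.001, 0.678, 0.735, -0.0]
force: [-0.2, -0.6, -1.0]
finger_gap: 0.0627
gripper_force: 6.0
scene 213 [ 0.4783 -0.3171  0.0836] [ 0.47275794 -0.34132329  0.07104496] [ 0.48258828 -0.290395    0.09492745]
scene 189 [ 0.5374 -0.3143  0.0832] [ 0.53101559 -0.33659725  0.07028943] [ 0.54586834 -0.29006879  0.09498094]
tab 99 [ 0.50924446 -0.32208906  0.0223034 ]
side 113 [ 0.4789 -0.3191  0.0847] [ 0.47441016 -0.34109331  0.07163941] [ 0.48290853 -0.29008243  0.0939719 ]
side 128 [ 0.5383 -0.3168  0.084 ] [ 0.53340206 -0.33569559  0.07084212] [ 0.54465691 -0.2915494   0.09368075]
tab 103 [ 0.51018898 -0.3221625   0.02240816]
```

```bash
python3 -m inch '[{"xyz":[1,-2,-5],"rotation":[0,0,0]},{"xyz":[0,0,-10],"rotation":[0,0,0]},{"xyz":[0,0,-12],"rotation":[0,0,0]},{"xyz":[0,0,-12],"rotation":[0,0,0]},{"xyz":[0,0,-10],"rotation":[0,0,0]},{"xyz":[0,0,-8],"rotation":[0,0,0]},{"xyz":[0,0,-6],"rotation":[0,0,0]},{"xyz":[0,0,-4],"rotation":[0,0,0]},{"xyz":[0,0,0],"rotation":[0,0,0]},{"xyz":[0,0,0],"rotation":[0,0,0]}]'
```

```text
t: 6.15
ee_pos: [0.5031, -0.2362, 0.0072]
eef_rot: [0.0, 0.678, 0.735, -0.0]
force: [0.1, -0.3, -1.0]
finger_gap: 0.0631
gripper_force: 6.0
```

Underside is about 3 mm up. I'll close now, gradually raising the force.

```bash
Z='{}'; python3 -m inch '[{"xyz":[0,0,-1],"rotation":[0,0,0]},{"xyz":[0,0,0],"rotation":[0,0,0]},{"xyz":[0,0,0],"rotation":[0,0,0]},{"xyz":[0,0,0],"rotation":[0,0,0]},{"xyz":[0,0,0],"rotation":[0,0,0]},{"xyz":[0,0,0],"rotation":[0,0,0]}]' 0 12; python3 -m inch '[{"xyz":[0,0,0],"rotation":[0,0,0]},{"xyz":[0,0,0],"rotation":[0,0,0]},{"xyz":[0,0,0],"rotation":[0,0,0]},{"xyz":[0,0,0],"rotation":[0,0,0]},{"xyz":[0,0,0],"rotation":[0,0,0]},{"xyz":[0,0,0],"rotation":[0,0,0]}]' 0 23
```

```text
t: 6.65
ee_pos: [0.5034, -0.2361, 0.0064]
eef_rot: [0.0, 0.678, 0.735, 0.0]
force: [-0.3, -0.4, -0.5]
finger_gap: 0.0501
gripper_force: 12.0
t: 7.15
ee_pos: [0.5033, -0.2361, 0.0062]
eef_rot: [0.0, 0.678, 0.735, 0.0]
force: [0.7, 0.3, 0.7]
finger_gap: 0.0494
gripper_force: 23.0
```

Gap is 50 mm, so the jaws are on the 30 mm tablet. Lifting gently.

```bash
python3 -m inch '[{"xyz":[0,0,4],"rotation":[0,0,0]},{"xyz":[0,0,8],"rotation":[0,0,0]},{"xyz":[0,0,12],"rotation":[0,0,0]},{"xyz":[0,0,14],"rotation":[0,0,0]},{"xyz":[0,0,14],"rotation":[0,0,0]},{"xyz":[0,0,14],"rotation":[0,0,0]},{"xyz":[0,0,14],"rotation":[0,0,0]},{"xyz":[0,0,12],"rotation":[0,0,0]},{"xyz":[0,0,8],"rotation":[0,0,0]},{"xyz":[0,0,4],"rotation":[0,0,0]},{"xyz":[0,0,0],"rotation":[0,0,0]},{"xyz":[0,0,0],"rotation":[0,0,0]}]'
cat > t.py <<'E'
from rig import arm
from h import *
import sys
o=arm.get_obs(); p=o["ee_pos"]; print(p,o["finger_gap"])
for n in("scene","side"):
    c=arm.capture(n); W=cloud(c); X,Y,Z=W[...,0],W[...,1],W[...,2]
    a=(X-p[0])*.07-(Y-p[1])*.9975; b=(X-p[0])*.9975+(Y-p[1])*.07
    t=W[(a>.06)&(a<.12)&(abs(b)<.013)&(Z>p[2]-.03)&(Z<p[2]+.05)]; print(n,len(t),t.mean(0) if len(t) else 0,np.ptp(t,axis=0) if len(t) else 0, t.max(0) if len(t) else 0)
    cv2.imwrite(f"pics/{n}_{sys.argv[1]}.png",c["pixels"][:,:,::-1])
E
python3 t.py a
```

```text
t: 8.15
ee_pos: [0.5029, -0.2359, 0.11]
eef_rot: [-0.0, 0.678, 0.735, -0.0]
force: [-0.5, -0.3, -1.5]
finger_gap: 0.0495
gripper_force: 23.0
[ 0.50290705 -0.23587514  0.11002362] 0.049544351935121106
scene 93 [ 0.51017626 -0.32299564  0.12493947] [0.02577403 0.03708407 0.0205825 ] [ 0.52095922 -0.30446122  0.12916016]
side 182 [ 0.51023644 -0.32669184  0.11939537] [0.02546529 0.03371028 0.02650678] [ 0.52248061 -0.30484627  0.12833116]
```

```bash
python3 -m inch '[{"xyz":[-2,10,0],"rotation":[0,0,0]},{"xyz":[-4,20,0],"rotation":[0,0,0]},{"xyz":[-5,27,0],"rotation":[0,0,0]},{"xyz":[-5,28,0],"rotation":[0,0,0]},{"xyz":[-5,28,0],"rotation":[0,0,0]},{"xyz":[-5,28,0],"rotation":[0,0,0]},{"xyz":[-5,28,0],"rotation":[0,0,0]},{"xyz":[-5,28,0],"rotation":[0,0,0]},{"xyz":[-5,28,0],"rotation":[0,0,0]},{"xyz":[-5,28,0],"rotation":[0,0,0]},{"xyz":[-5,28,0],"rotation":[0,0,0]},{"xyz":[-5,28,0],"rotation":[0,0,0]}]'
python3 -m inch '[{"xyz":[-5,28,0],"rotation":[0,0,0]},{"xyz":[-5,28,0],"rotation":[0,0,0]},{"xyz":[-5,28,0],"rotation":[0,0,0]},{"xyz":[-5,25,0],"rotation":[0,0,0]},{"xyz":[-3,18,0],"rotation":[0,0,0]},{"xyz":[-2,10,0],"rotation":[0,0,0]},{"xyz":[0,0,0],"rotation":[0,0,0]},{"xyz":[0,0,0],"rotation":[0,0,0]},{"xyz":[0,0,0],"rotation":[0,0,0]}]'; python3 t.py b
```

```text
t: 9.25
ee_pos: [0.4459, 0.0747, 0.1098]
eef_rot: [-0.0, 0.678, 0.735, -0.0]
force: [0.8, 0.1, -1.2]
finger_gap: 0.05
gripper_force: 23.0
t: 10.0
ee_pos: [0.4222, 0.2083, 0.1101]
eef_rot: [0.0, 0.679, 0.734, -0.0]
force: [-0.2, -0.5, -0.4]
finger_gap: 0.0501
gripper_force: 23.0
[0.42215351 0.20834895 0.11006241] 0.05014460115634194
scene 97 [0.42914389 0.11748181 0.12182804] [0.02722389 0.04168611 0.02343519] [0.44113117 0.14325363 0.12886304]
side 87 [0.42943582 0.11493264 0.11909019] [0.0247759  0.03388518 0.02432848] [0.4411753  0.13571207 0.12973168]
```

```bash
python3 -m inch '[{"xyz":[0,2,-4],"rotation":[0,0,0]},{"xyz":[0,3,-7],"rotation":[0,0,0]},{"xyz":[0,0,-7],"rotation":[0,0,0]},{"xyz":[0,0,-5],"rotation":[0,0,0]},{"xyz":[0,0,-2],"rotation":[0,0,0]},{"xyz":[0,0,0],"rotation":[0,0,0]},{"xyz":[0,0,0],"rotation":[0,0,0]},{"xyz":[0,0,0],"rotation":[0,0,0]},{"xyz":[0,0,0],"rotation":[0,0,0]},{"xyz":[0,0,0],"rotation":[0,0,0]},{"xyz":[0,0,0],"rotation":[0,0,0]},{"xyz":[0,0,0],"rotation":[0,0,0]}]'; python3 t.py c
```

```text
t: 11.1
ee_pos: [0.4222, 0.215, 0.0853]
eef_rot: [0.0, 0.678, 0.735, 0.0]
force: [-0.1, 0.0, -1.2]
finger_gap: 0.0496
gripper_force: 23.0
[0.42215973 0.21501087 0.08531665] 0.04964454107407697
scene 93 [0.42931735 0.12357678 0.09665027] [0.02732041 0.03960269 0.02490528] [0.4413874  0.14821386 0.10457965]
side 89 [0.42924579 0.12218147 0.09407695] [0.02553355 0.0369037  0.02651255] [0.44161992 0.1447307  0.1055287 ]
```

View pics/side_c.png

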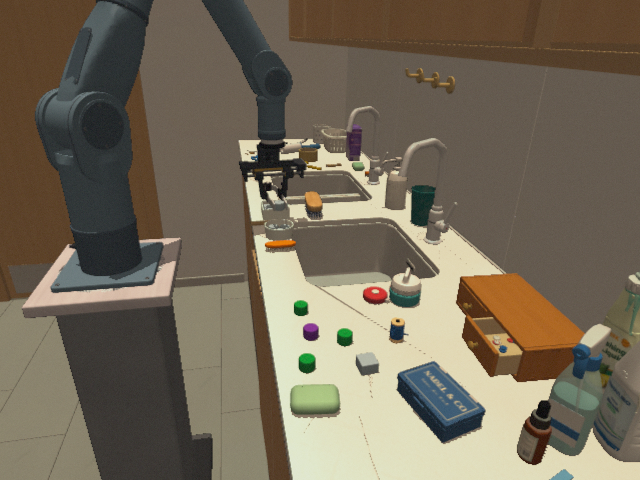

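View pics/scene_c.png

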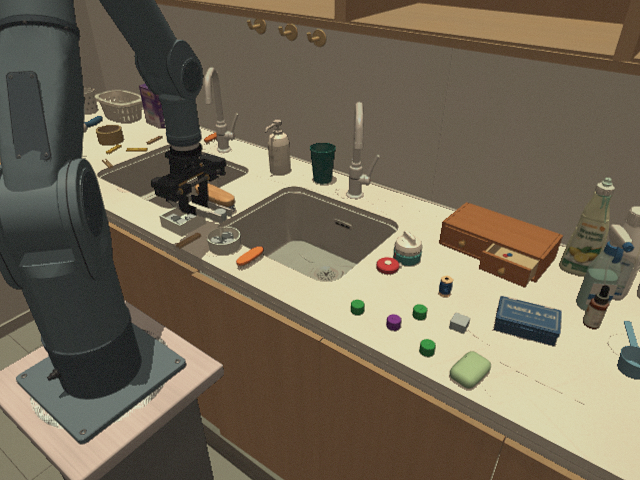

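The side view shows the tablet in the jaws at (274,207), above the round tub at (279,228). The scene view agrees: the jaws are over the tub at (224,238), the tablet has gone from (396,295), and everything else is in place. Handing in.

```bash
python3 -c "
from rig import arm
print(arm.hand_in())"
```

```text
the job is handed in; nothing more can be done
None
```

I handed the job in at about 11 s of the 43 s: the tongs, gripped at 23 N, hold the round tablet about 45 mm above the rim and within a few millimetres of the centre of the round tub, and in the last pictures nothing else had visibly moved; the hand-in gave no verdict back.

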